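Make up two stone-setting kits

ROBOT

A 6-joint arm with a two-finger parallel gripper is mounted at the origin on the work surface. World frame = base frame: x ahead of the robot, y to its left, z up, the work surface at z = 0. Lengths are in m, angles in rad, forces in N, time in s.
With the tool pointing down it reaches from about 0.25 to 0.725 m from the base axis. Payload 4 kg.
Tool frame: the origin (TCP) lies where the fingers leave the gripper's body, on its centre line; the fingertips stand 73 mm ahead of it and the grasp point (between the pads) lies 54 mm ahead of it (bot.tips_ahead is the z of the fingertips in the tool frame, in m); z points along the fingers, y is the direction in which the jaws open and shut (so a half turn about z gives the same grasp; the last joint's range is limited). The gripper opens to 85 mm and grips with 20 to 120 N. Pads are 22 mm wide; open, the fingers measure 114 mm over their backs; the gripper's body (76 mm by 85 mm) begins 54 mm behind the grasp point. The pads swing forward as they close: fully open they stand 13 mm farther back than shut.
Start: joints at [-1.158, 0.241, 0.005, 1.335, 0, 1.571], TCP at [0.201, -0.458, 0.304] pointing down, gripper open.
Joint ranges: [-2.72, 2.72], [-1.05, 1.87], [-1.09, 1.28], [-1.99, 2.15], [-1.42, 1.44], [-3.14, 3.14]. Speed limits (rad/s): [2.79, 2.79, 3.14, 3.14, 3.14, 3.14].

INTERFACE

Orientations are given as a unit quaternion [x, y, z, w].
In Python, from workcell import readout, camera, get_calibration, order, bot gives the robot as it stands.
- The arm moves only by the tool send_rows, never from a script. Its argument "moves" is a list of rows, each a list of 3 entries, a list of its own where there are three numbers: the shift along the tool's x, y, z in mm, then the turn, a rotation vector about the tool's x, y, z in rad, then the finger opening in mm, from 0 to 85.4. In form: [[[dx, dy, dz], [ax, ay, az], grip], ...]. A call has 1 to 12 rows; each row is the pose to reach, as a shift and turn from the pose measured when the call began, along the tool's axes at that moment; what a row does not reach only later rows make up. A row lasts 1/12 s, in which the tool goes at most 41.7 mm and 7.16 degrees, less where a joint would pass 70% of its speed; a pose out of reach is approached as far as the arm can. A call with a gripper value outside its range is refused whole. The fingers move at their own pace and stop on an object; the grip force is fixed at half the most. Time passes only in rows, so rows that repeat a pose let the fingers close. It gives the time, the measured TCP pose, the force and the opening at its end, in the units of the state.
- readout.get_obs(): the state, without advancing time (a new reading comes with each control period).
- camera(name): name is "scene" or "top" or "wrist"; returns the picture (420x560x3 uint8, red, green, blue); there is no depth.
- get_calibration(name): a dict with "fx", "fy", "cx", "cy" (pixels), "R" (3x3) and "t" (3): a world point X has camera coordinates R X + t. Camera axes: x right, y down, z forward; pixel columns grow to the right and rows downward; lengths in m; the calibration is good to about 2 mm. A picture is of the moment at which its call begins: read the wrist's pose just before it. get_calibration takes no time and is no camera call; for the wrist camera it gives the pose at the moment of the call.
- order.job_done(): hands the job in, once; it reports no verdict.
The state is a dict: "clock": time; "joint_pos": joint angles; "joint_vel": joint speeds; "tau": joint torques, N m; "eef_pos": TCP position; "tool_rot": TCP orientation; "ft_force": force on the tool from outside, world axes, zero at the start; "ft_torque": the same for the moment, N m; "grip_width": finger opening in m.
Only numpy, scipy, OpenCV 4.12 (cv2) and the standard library are available. Lean on these libraries where they do the work, as an engineer would, in place of code of your own. Each camera call takes 0.05 s, during which the arm holds its last target. There are 200 camera calls.

TASK

Make up the two setting kits from the stock: in the blue tray the ring clamp, the jar of red stones and the cake of wax; in the white tray the shellac stick and the jar of green stones. The hand tool lies flat along the tray's narrow bay; jars and wax stand upright on the floor of its wide bay. Set things down gently, without dropping or throwing them, and leave the jar of blue stones and the loupe where they are.

Things in the scene. Friction and masses are not known exactly. Their poses are not given: they have to be found in the camera images.
- blue_tray: Blue plastic job tray with two bays, 132 (x) by 165 (y), sizes in mm. Origin: centre of underside; z up; x, y within 0.25 rad of world x, y. Floor 3 thick, rim and partition 10 high, 4 thick. Narrow bay x -62 to -12 (middle -37), wide bay x -8 to 62 (middle 27), both y -78.5 to 78.5. Fixed.
- white_tray: White plastic job tray, two bays, 132 (x) by 165 (y), sizes in mm. Origin: centre of underside; z up; x, y within 0.25 rad of world x, y. Floor 3 thick, rim and partition 10 high, 4 thick. Narrow bay x -62 to -12 (middle -37), wide bay x -8 to 62 (middle 27), both y -78.5 to 78.5. Fixed.
- stock_tray: Black plastic stock tray, 150 by 150, rim 10 high and 4 thick, floor 3 thick, no partition; holds three gem jars and the wax in two rows of two, about 66 apart along the tray's x and y (in any order). Origin: centre of underside, z up; x, y within 0.25 rad of world x, y. Fixed.
- ring_clamp: Jeweller's ring clamp lying on the bench: beech wood, a brass band round its middle, leather in both jaws, dark wedge at the -x end. 120 long (x), 26 wide (y) in the middle and 22 at its ends, 26 tall, about 60 g. The wedge stands 9 out of the end. Origin at the centre of its underside, below its balance point; z up.
- shellac_stick: Setter's shellac stick lying on the bench: eight-sided beech handle with a dark ring near one end and a lump of dark red shellac on the other (+x) end. 120 long (x), 24 wide (y), 24 tall, about 60 g. Origin at the centre of its underside, below its balance point; z up. It does not roll.
- red_jar: Upright round gem jar, 40 diameter, 28 tall, aluminium with a clear lid through which its red stones show. 50 g or so. Origin at the centre of its underside, z up. Starts in the stock tray.
- green_jar: Upright round gem jar, 40 diameter, 28 tall, aluminium with a clear lid through which its green stones show. 50 g or so. Origin at the centre of its underside, z up. Starts in the stock tray.
- blue_jar: Upright round gem jar, 40 diameter, 28 tall, aluminium with a clear lid through which its blue stones show. 50 g or so. Origin at the centre of its underside, z up. Starts in the stock tray. Not part of either kit: it stays.
- wax: Round cake of honey-yellow beeswax, hard, 40 diameter, 24 tall, about 30 g, plain sides, no lid. Origin at the centre of its underside, z up. Starts in the stock tray.
- loupe: Folded loupe, black cover and round steel lens mount, 42 by 30, 18 tall, loose on the bench. Origin at the centre of its underside. Not part of either kit: it stays.
Not all that is in view belongs to the job. Several things have the shape of the blue_tray; the one meant has the colours described above.

How it is judged:
By the outcome, as a careful person would: the job done as asked, in the order asked, and still so for the second after the job is handed in, with the robot touching nothing.
It also fails if it takes over 118 s, if anything falls off the work surface, if the arm or the gripper's body presses on something with over 40 N, if the wrist force passes 120 N, or if a joint passes its speed limit or range.

## Working session

There is one attempt and no reset: what is moved stays moved. The work goes in short steps, Python scripts to look and compute and a tool call to move; the robot and the scene stay as the last step left them, time stands still between calls to the robot, and variables do not carry over. Pictures are saved under pics/ and viewed, about 12 in all and at most 16, crops included, and the job is handed in when it is done.

Besides the shell and the picture viewer there is one more tool, called after "Request:" in YAML: its name, and indented under it one key for each argument. send_rows: Moves the arm, as the interface text tells. Its arguments: {"type":"object","properties":{"moves":{"type":"array","items":{"type":"array"}}},"required":["moves"]}

```bash
mkdir -p pics; ls
python3 - <<'E'
from workcell import readout, camera, get_calibration, bot
import cv2
print(readout.get_obs())
for n in ["top","scene"]:
    cv2.imwrite(f"pics/{n}0.png",camera(n)[:,:,::-1]); print(n,get_calibration(n))
E
```

```text
pics
{'clock': 0.0, 'joint_pos': array([-1.15798284e+00,  2.41427649e-01,  3.71463842e-03,  1.33519296e+00,
       -3.23762921e-05,  1.57077188e+00]), 'joint_vel': array([ 0.00062237,  0.00043119,  0.00194694,  0.00032263, -0.00057425,
       -0.00131283]), 'tau': array([ 9.34702693e-04, -3.72316504e+01,  2.52407956e+01,  1.68258289e-02,
       -3.39008864e-05, -5.90560902e-06]), 'eef_pos': array([ 0.2003941 , -0.45756001,  0.30300181]), 'tool_rot': array([ 9.78770596e-01,  2.04956111e-01, -2.32011717e-04, -1.02911751e-03]), 'ft_force': array([0.22110979, 0.43964044, 0.76494996]), 'ft_torque': array([ 0.01463517, -0.01934189,  0.05581443]), 'grip_width': 0.0856923020203691}
top {'fx': 450.3125765233823, 'fy': 450.3125765233823, 'cx': 280.11687496081794, 'cy': 205.1217698487715, 'R': array([[ 0.02502563, -0.9995716 , -0.01517684],
       [-0.99333179, -0.02315458, -0.11294167],
       [ 0.11254187,  0.01790208, -0.9934857 ]]), 't': array([-0.01422478,  0.5518214 ,  1.38649382])}
scene {'fx': 544.0645939133775, 'fy': 544.0645939133775, 'cx': 288.4473244745507, 'cy': 213.01011877345286, 'R': array([[ 0.08850158,  0.99606746,  0.00413428],
       [ 0.78409386, -0.06710658, -0.61700367],
       [-0.61429983,  0.05784746, -0.78694942]]), 't': array([-0.03689147, -0.39310683,  1.75814377])}
```

Run:
```python
import cv2
a=cv2.imread("pics/top0.png"); cv2.imwrite("pics/top0b.png",cv2.resize(a,(800,600),interpolation=cv2.INTER_CUBIC))
```

```text
(no output)
```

View pics/top0b.png

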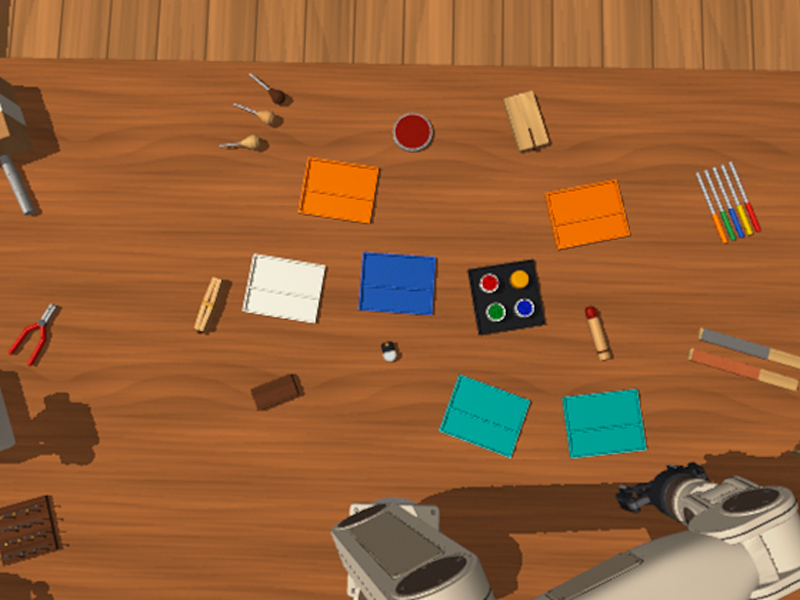

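View pics/scene0.png

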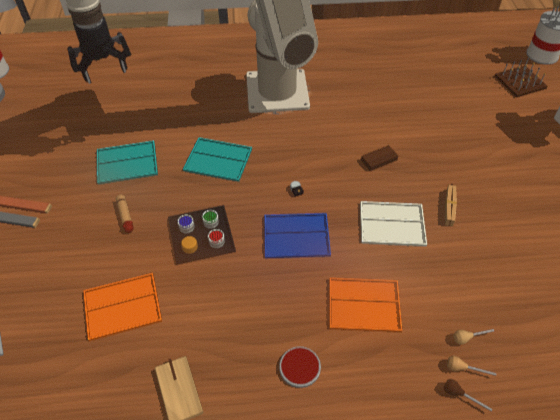

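The top picture (800 px wide) shows the white tray at (285,288), the blue tray at (398,284) and the stock tray at (507,297). In the stock tray, red is at (489,284), wax (519,280), green (496,313) and blue (525,308). The clamp is at (209,305), the shellac stick at (598,333) with its red end at (591,312), and the loupe at (390,351).

```bash
cat > h.py <<'E'
import numpy as np, cv2
from scipy.spatial.transform import Rotation as Ro
def ray(cal,uv,z):
    d=cal["R"].T@np.array([(uv[0]-cal["cx"])/cal["fx"],(uv[1]-cal["cy"])/cal["fy"],1.])
    c=-cal["R"].T@cal["t"]; return c+d*(z-c[2])/d[2]
def proj(cal,X):
    p=cal["R"]@np.asarray(X,float)+cal["t"]; return np.array([cal["fx"]*p[0]/p[2]+cal["cx"],cal["fy"]*p[1]/p[2]+cal["cy"]])
def blob(mask,near,r):
    n,l,s,c=cv2.connectedComponentsWithStats(mask.astype(np.uint8))
    k=[i for i in range(1,n) if np.hypot(*(c[i]-near))<r]
    i=max(k,key=lambda i:s[i][4]); return (l==i).astype(np.uint8),c[i],s[i][4]
def rect(mask,cal,z):
    ct=cv2.findContours(mask,0,1)[0]; p=max(ct,key=cv2.contourArea).reshape(-1,2)
    w=np.array([ray(cal,q,z)[:2] for q in p])*1000
    r=cv2.minAreaRect(w.astype(np.float32)); return r
E
python3 - <<'E'
from h import *
from workcell import get_calibration
guess={}
for n in ["top","scene"]:
    cal=get_calibration(n); im=cv2.imread(f"pics/{n}0.png"); hsv=cv2.cvtColor(im,cv2.COLOR_BGR2HSV); H,S,V=[hsv[:,:,i].astype(int) for i in range(3)]
    P=lambda u,v:np.array([u,v])*.7
    pts=dict(white=P(285,288),blue=P(398,284),stock=P(507,297),red=P(489,284),wax=P(519,280),green=P(496,313),bluej=P(525,308),clamp=P(209,305),shel=P(598,333),loupe=P(390,351)) if n=="top" else dict(white=(392,223),blue=(296,235),stock=(202,234),red=(216,238),wax=(190,245),green=(210,218),bluej=(186,223),clamp=(451,205),shel=(125,214),loupe=(296,189))
    masks=dict(white=(S<60)&(V>120),blue=(H>100)&(H<130)&(S>120),stock=(V<70),wax=(H>14)&(H<28)&(S>130)&(V>160),red=((H<6)|(H>174))&(S>150)&(V>100),green=(H>45)&(H<80)&(S>100),bluej=(H>110)&(H<130)&(S>120))
    for k,z in dict(white=.01,blue=.01,stock=.01,wax=.027,red=.031,green=.031,bluej=.031).items():
        try:
            m,c,a=blob(masks[k],np.array(pts[k]),12)
            r=rect(m,cal,z) ; print(n,k,"c",np.round(c,1),"cent",np.round(ray(cal,c,z)*1000),"rect",np.round(r[0]),np.round(r[1]),round(r[2],1))
        except Exception as e: print(n,k,"fail",e)
    for k in ["clamp","shel","loupe"]: print(n,k,np.round(ray(cal,pts[k],.012)*1000))
E
```

```text
top white c [198.8 201.7] cent [559. 261.  10.] rect [561. 262.] [167. 132.] 81.9
top blue c [277.8 198.2] cent [577.   7.  10.] rect [577.   8.] [164. 130.] 87.3
top stock c [354.2 207.9] cent [ 551. -237.   10.] rect [ 553. -237.] [149. 151.] 10.1
top wax c [363.4 195. ] cent [ 591. -263.   27.] rect [ 591. -263.] [32. 35.] 1.3
top red c [342.2 197.5] cent [ 581. -196.   31.] rect [ 581. -195.] [29. 29.] 46.2
top green c [346.6 217.8] cent [ 517. -210.   31.] rect [ 518. -210.] [28. 28.] 0.5
top bluej c [366.8 215. ] cent [ 527. -273.   31.] rect [ 527. -274.] [31. 28.] 64.4
top clamp [517. 427.  12.]
top shel [ 476. -439.   12.]
top loupe [425.  19.  12.]
scene white c [392.1 223.2] cent [565. 258.  10.] rect [562. 259.] [165. 136.] 81.8
scene blue c [293.9 234.1] cent [578.  -0.  10.] rect [579.   6.] [161. 131.] 86.4
scene stock c [208.8 228.6] cent [ 542. -218.   10.] rect [ 555. -238.] [153. 147.] 10.3
scene wax c [188.9 242.2] cent [ 593. -265.   27.] rect [ 593. -264.] [35. 34.] 50.1
scene red c [215.5 235.4] cent [ 581. -198.   31.] rect [ 581. -199.] [28. 28.] 85.1
scene green c [209.4 215.9] cent [ 517. -214.   31.] rect [ 517. -213.] [27. 29.] 50.3
scene bluej c [185.2 220.5] cent [ 527. -275.   31.] rect [ 527. -276.] [28. 29.] 51.2
scene clamp [520. 427.  12.]
scene shel [ 477. -437.   12.]
scene loupe [429.  20.  12.]
```

```bash
cat > go.py <<'E'
# usage: go.py x,y,ztip,jawdeg ... -> rows from present pose (world mm, ztip = tip height at tips_ahead)
import sys
from h import *
from workcell import readout, bot
o=readout.get_obs(); R=Ro.from_quat(o["tool_rot"]); p=o["eef_pos"]*1000; T=bot.tips_ahead*1000
y=R.as_matrix()[:,1]; print("t",round(o["clock"],2),"tcp",p.round(1),"tipz",round(p[2]-T,1),"jaw",np.degrees(np.arctan2(y[1],y[0])).round(1),"z",R.as_matrix()[:,2].round(3),"w",round(o["grip_width"]*1000,1),"F",o["ft_force"].round(1),"j6",np.degrees(o["joint_pos"][5]).round(),"tips",T)
ps=np.degrees(np.arctan2(y[1],y[0]))
for a in sys.argv[1:]:
    X=[float(v) for v in a.split(",")]
    best=None
    for k in range(-2,3):
        psi=X[3]+180*k; j6=(90+np.degrees(np.arctan2(X[1],X[0]))-psi)
        if abs(j6)<165 and (best is None or abs(psi-ps)<abs(best[0]-ps)): best=(psi,j6)
    s=np.radians(best[0]); Rt=Ro.from_matrix(np.array([[-np.sin(s)*-1*-1*-1,np.cos(s),0],[0,0,0],[0,0,-1]])) if 0 else Ro.from_matrix(np.column_stack([[-np.sin(s),np.cos(s),0] if 0 else np.cross([np.cos(s),np.sin(s),0],[0,0,-1]),[np.cos(s),np.sin(s),0],[0,0,-1]]))
    d=R.inv().apply(np.array([X[0],X[1],X[2]+T])-p); rv=(R.inv()*Rt).as_rotvec()
    print(a,"->",d.round(1).tolist(),rv.round(3).tolist(),"rows",int(np.ceil(max(np.linalg.norm(d)/41.7,np.degrees(np.linalg.norm(rv))/7.16))),"j6",round(best[1]))
E
# tidy the rotation line
python3 - <<'E'
s=open('go.py').read().split('\n')
for i,l in enumerate(s):
    if l.strip().startswith('s=np.radians'):
        s[i]="    s=np.radians(best[0]); c=np.array([np.cos(s),np.sin(s),0]); Rt=Ro.from_matrix(np.column_stack([np.cross(c,[0,0,-1]),c,[0,0,-1]]))"
open('go.py','w').write('\n'.join(s))
E
python3 go.py 420,-250,200,-66 560,0,180,-66 500,400,160,-108
```

```text
t 0.1 tcp [ 200.4 -457.6  303.1] tipz 230.5 jaw -66.3 z [-0.001  0.002 -1.   ] w 85.6 F [ 0.9  0.2 -0.1] j6 90.0 tips 72.6
420,-250,200,-66 -> [284.4, -102.0, 30.7] [-0.002, 0.0, -0.006] rows 8 j6 125
560,0,180,-66 -> [513.0, -274.8, 51.0] [-0.002, 0.0, -0.006] rows 15 j6 156
500,400,160,-108 -> [618.5, -665.3, 71.7] [-0.001, -0.002, -2.415] rows 22 j6 57
```

Request:
send_rows:
  moves:
    - [[284,-102,30],[0,0,-0.6],85]
    - [[284,-102,30],[0,0,-0.6],85]
    - [[284,-102,30],[0,0,-0.6],85]
    - [[284,-102,30],[0,0,-0.9],85]
    - [[284,-102,30],[0,0,-0.9],85]
    - [[284,-102,30],[0,0,-0.9],85]
    - [[284,-102,30],[0,0,-0.9],85]
    - [[513,-275,50],[0,0,-1.4],85]
    - [[513,-275,50],[0,0,-1.4],85]
    - [[513,-275,50],[0,0,-1.4],85]
    - [[513,-275,50],[0,0,-1.4],85]
    - [[513,-275,50],[0,0,-1.4],85]

```text
clock: 1.1
eef_pos: [0.5152, -0.0761, 0.2594]
tool_rot: [0.615, 0.789, 0.0, -0.001]
ft_force: [1.0, -1.2, 0.0]
grip_width: 0.085
```

```bash
python3 go.py 500,400,160,72
python3 - <<'E'
from h import *
from workcell import camera,get_calibration
cal=get_calibration("wrist"); cv2.imwrite("pics/w1.png",camera("wrist")[:,:,::-1]); print(cal)
E
```

```text
t 1.1 tcp [515.2 -76.1 259.4] tipz 186.8 jaw 14.1 z [-0.002  0.002 -1.   ] w 85.0 F [ 1.  -1.2  0. ] j6 67.0 tips 72.6
500,400,160,72 -> [465.4, 101.6, 27.6] [-0.0, -0.002, -1.01] rows 12 j6 57
{'fx': 306.9169775634148, 'fy': 306.9169775634148, 'cx': 281.0104277268944, 'cy': 210.21178239017925, 'R': array([[ 9.69933442e-01,  2.43370045e-01, -3.73410116e-04],
       [ 2.33362827e-01, -9.29612759e-01,  2.85240090e-01],
       [ 6.90717667e-02, -2.76751043e-01, -9.58456025e-01]]), 't': array([-0.48122805, -0.2152714 ,  0.28073976])}
```

View pics/w1.png

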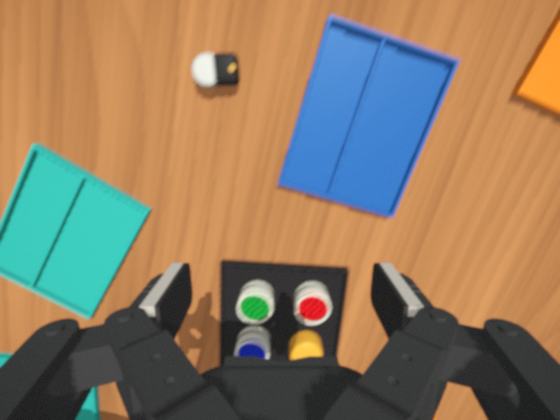

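The wrist view shows the blue tray's corners at (331,16), (459,61), (392,216) and (279,186). The green lid is at (255,305), red at (314,306).

Request:
send_rows:
  moves:
    - [[465,102,10],[0,0,-1.01],60]
    - [[465,102,10],[0,0,-1.01],60]
    - [[465,102,10],[0,0,-1.01],60]
    - [[465,102,10],[0,0,-1.01],60]
    - [[465,102,10],[0,0,-1.01],60]
    - [[465,102,10],[0,0,-1.01],60]
    - [[465,102,10],[0,0,-1.01],60]
    - [[465,102,10],[0,0,-1.01],60]
    - [[465,102,10],[0,0,-1.01],60]
    - [[465,102,10],[0,0,-1.01],60]
    - [[465,102,10],[0,0,-1.01],60]
    - [[465,102,10],[0,0,-1.01],60]

```text
clock: 2.15
eef_pos: [0.5001, 0.4095, 0.2511]
tool_rot: [0.152, 0.988, 0.004, -0.0]
ft_force: [0.4, -1.1, 0.1]
grip_width: 0.0601
```

```bash
python3 go.py 517,427,100,72
python3 - <<'E'
from h import *
from workcell import camera,get_calibration
c1={'fx': 306.917,'fy': 306.917,'cx': 281.01,'cy': 210.212,'R':np.array([[ 9.69933442e-01,  2.43370045e-01, -3.73410116e-04],[ 2.33362827e-01, -9.29612759e-01,  2.85240090e-01],[ 6.90717667e-02, -2.76751043e-01, -9.58456025e-01]]),'t':np.array([-0.48122805, -0.2152714 ,  0.28073976])}
w=np.array([ray(c1,q,.01)[:2]*1000 for q in [(331,16),(459,61),(392,216),(279,186)]]); print(w.round(),w.mean(0),cv2.minAreaRect(w.astype(np.float32)))
for q in [(255,305),(314,306)]: print(ray(c1,q,.031).round(3))
cal=get_calibration("wrist"); cv2.imwrite("pics/w2.png",camera("wrist")[:,:,::-1]); np.save("w2.npy",cal,allow_pickle=True)
E
```

```text
t 2.15 tcp [500.1 409.5 251.1] tipz 178.5 jaw 72.5 z [ 0.     0.008 -1.   ] w 60.1 F [ 0.4 -1.1  0.1] j6 57.0 tips 72.6
517,427,100,72 -> [-11.0, 21.2, 78.6] [0.007, -0.002, 0.009] rows 2 j6 58
[[520.  93.]
 [649.  87.]
 [640. -75.]
 [512. -72.]] [580.24739822   8.39809277] ((580.4603881835938, 7.537208557128906), (165.86752319335938, 129.0652618408203), 87.28543853759766)
[ 0.518 -0.206  0.031]
[ 0.582 -0.191  0.031]
```

View pics/w2.png

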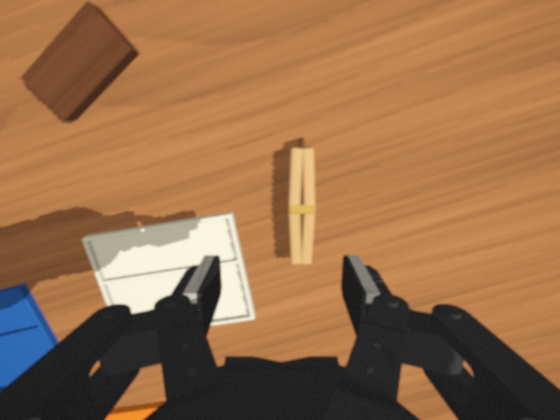

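The clamp is seen from (305,148), wedge end, to (302,264), with the brass band at (302,210). The white tray is partly visible.

```bash
cat > pt.py <<'E'
import sys
from h import *
c=np.load(sys.argv[1],allow_pickle=True).item(); z=float(sys.argv[2])
w=[]
for a in sys.argv[3:]:
    p=ray(c,[float(v) for v in a.split(",")],z)[:2]*1000; w.append(p); print(a,p.round(1))
d=w[1]-w[0]; print("len",np.hypot(*d).round(1),"ang",np.degrees(np.arctan2(d[1],d[0])).round(1),"mid",((w[0]+w[1])/2).round(1))
E
python3 pt.py w2.npy .026 305,148 302,264 302,210 288,210 316,210
python3 - <<'E'
from h import *
for e,b in [("top",0)]:
    a=cv2.imread("pics/w2.png")[130:280,230:370]; cv2.imwrite("pics/w2c.png",cv2.resize(a,None,fx=4,fy=4,interpolation=cv2.INTER_CUBIC))
E
```

```text
305,148 [463.5 446.9]
302,264 [579.  409.8]
302,210 [521.6 426.8]
288,210 [517.3 413.3]
316,210 [525.9 440.2]
len 121.3 ang -17.8 mid [521.3 428.4]
```

View pics/w2c.png

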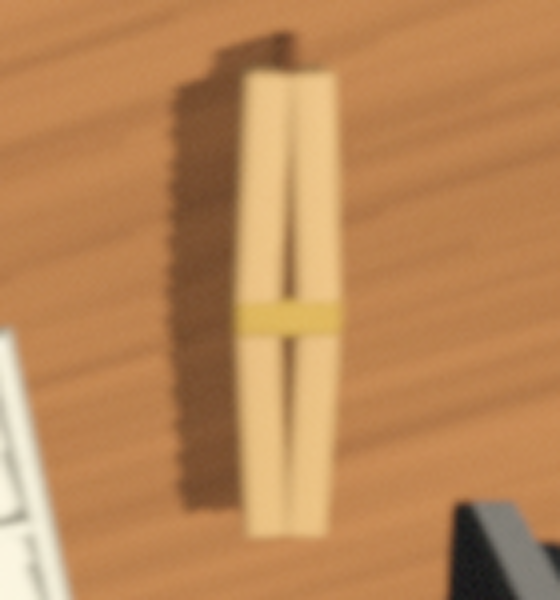

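```bash
python3 go.py 521,427,50,71.5 521,427,10,71.5
```

```text
t 2.2 tcp [499.6 413.1 250.5] tipz 177.9 jaw 72.7 z [ 0.    0.01 -1.  ] w 60.2 F [1.  2.8 0.9] j6 57.0 tips 72.6
521,427,50,71.5 -> [-16.7, 18.4, 128.0] [0.01, -0.003, 0.021] rows 4 j6 58
521,427,10,71.5 -> [-16.9, 18.0, 168.0] [0.01, -0.003, 0.021] rows 5 j6 58
```

Request:
send_rows:
  moves:
    - [[-17,18,40],[0.01,-0.003,0.02],50]
    - [[-17,18,80],[0.01,-0.003,0.02],50]
    - [[-17,18,120],[0.01,-0.003,0.02],50]
    - [[-17,18,128],[0.01,-0.003,0.02],50]
    - [[-17,18,128],[0.01,-0.003,0.02],50]
    - [[-17,18,128],[0.01,-0.003,0.02],50]

```text
clock: 2.7
eef_pos: [0.5212, 0.426, 0.1227]
tool_rot: [0.161, 0.987, -0.001, -0.001]
ft_force: [0.0, -0.6, 1.0]
grip_width: 0.0497
```

```bash
python3 go.py 521,427,10,71.5
python3 - <<'E'
from h import *
from workcell import camera,get_calibration
cal=get_calibration("wrist"); cv2.imwrite("pics/w3.png",camera("wrist")[:,:,::-1]); np.save("w3.npy",cal,allow_pickle=True)
E
```

```text
t 2.7 tcp [521.2 426.  122.7] tipz 50.1 jaw 71.5 z [-0.001 -0.001 -1.   ] w 49.7 F [ 0.  -0.6  1. ] j6 58.0 tips 72.6
521,427,10,71.5 -> [0.5, 1.0, 40.1] [-0.001, -0.001, 0.0] rows 1 j6 58
```

View pics/w3.png

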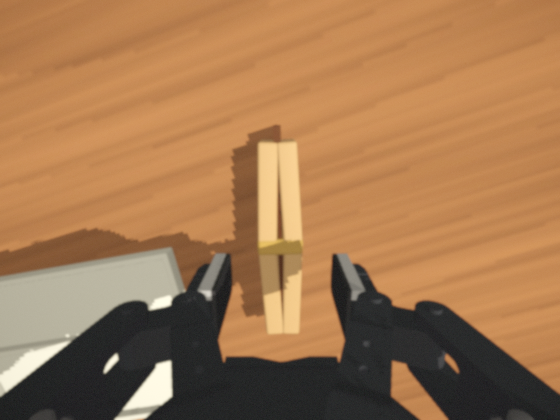

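The clamp is now at (278,142) to (283,332), midway between the fingers and lined up to about 2°.

```bash
python3 pt.py w3.npy .026 278,142 283,332 280,246
```

```text
278,142 [463.  443.7]
283,332 [578.  408.3]
280,246 [520.3 425.6]
len 120.3 ang -17.2 mid [520.5 426. ]
```

Request:
send_rows:
  moves:
    - [[0,1,15],[0,0,0.01],50]
    - [[0,1,30],[0,0,0.01],50]
    - [[0,1,40],[0,0,0.01],50]
    - [[0,1,40],[0,0,0.01],35]
    - [[0,1,40],[0,0,0.01],20]
    - [[0,1,40],[0,0,0.01],20]
    - [[0,1,40],[0,0,0.01],20]
    - [[0,1,40],[0,0,0.01],20]
    - [[0,1,40],[0,0,0.01],20]

```text
clock: 3.5
eef_pos: [0.5235, 0.4285, 0.0868]
tool_rot: [0.166, 0.986, 0.002, 0.002]
ft_force: [-0.2, -1.1, 5.9]
grip_width: 0.0243
```

```bash
python3 go.py
```

```text
t 3.5 tcp [523.5 428.5  86.8] tipz 14.2 jaw 70.9 z [ 0.005  0.004 -1.   ] w 24.3 F [-0.2 -1.1  5.9] j6 58.0 tips 72.6
```

Run:
```python
from h import *
from workcell import camera,get_calibration,readout
cal=get_calibration("wrist"); a=camera("wrist")[:,:,::-1]; np.save("w4.npy",cal,allow_pickle=True)
s=camera("scene")[:,:,::-1]; p=proj(get_calibration("scene"),[.523,.428,.05]).astype(int)
b=cv2.resize(s[p[1]-75:p[1]+75,p[0]-75:p[0]+75],(420,420),interpolation=2)
cv2.imwrite("pics/w4.png",np.hstack([a[100:,140:420],np.zeros((320,1,3),np.uint8),b[:320]]))
o=readout.get_obs();print(o["ft_force"],o["ft_torque"],o["eef_pos"])
```

```text
[-0.88398137 -0.04621496  5.77910308] [-0.17800388  0.1036834   0.03069812] [0.52347067 0.42848258 0.08680625]
```

View pics/w4.png

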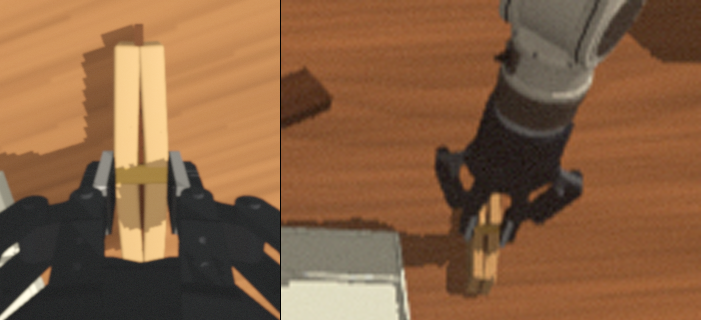

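Closing swings the pads forward, so the tips are pressing on the bench with about 6 N. That means the 73 mm figure is for the open gripper and it's about 86 mm when nearly shut. I'll open, raise about 10 mm and grip again, since the tips must clear the tray rim later.

Request:
send_rows:
  moves:
    - [[0,0,-3],[-0.004,0,0],40]
    - [[3,0,-10],[-0.004,0.004,0],40]
    - [[3,0,-10],[-0.004,0.004,0],40]
    - [[3,0,-10],[-0.004,0.004,0],40]
    - [[3,0,-10],[-0.004,0.004,0],20]
    - [[3,0,-10],[-0.004,0.004,0],20]
    - [[3,0,-10],[-0.004,0.004,0],20]
    - [[3,0,-10],[-0.004,0.004,0],20]
    - [[3,0,-10],[-0.004,0.004,0],20]
    - [[3,0,-10],[-0.004,0.004,0],20]

```text
clock: 4.43
eef_pos: [0.5205, 0.4294, 0.0971]
tool_rot: [0.166, 0.986, 0.005, 0.0]
ft_force: [-1.0, -1.2, 5.3]
grip_width: 0.0221
```

```bash
python3 go.py
```

```text
t 4.43 tcp [520.5 429.4  97.1] tipz 24.5 jaw 70.9 z [ 0.002  0.009 -1.   ] w 22.1 F [-1.  -1.2  5.3] j6 58.0 tips 72.6
```

Request:
send_rows:
  moves:
    - [[0,0,-5],[-0.005,0.003,0],18]
    - [[0,0,-15],[-0.005,0.003,0],18]
    - [[0,0,-30],[-0.005,0.003,0],18]
    - [[0,0,-50],[-0.005,0.003,0],18]
    - [[0,0,-60],[-0.005,0.003,0],18]
    - [[0,0,-60],[-0.005,0.003,0],18]
    - [[0,0,-60],[-0.005,0.003,0],18]

```text
clock: 5.02
eef_pos: [0.5208, 0.4292, 0.1579]
tool_rot: [0.166, 0.986, 0.008, -0.0]
ft_force: [0.2, -0.2, -0.8]
grip_width: 0.0217
```

```bash
python3 go.py;  python3 - <<'E'
from h import *
from workcell import camera,get_calibration,readout
cal=get_calibration("wrist"); a=camera("wrist")[:,:,::-1]; np.save("w5.npy",cal,allow_pickle=True)
s=camera("scene")[:,:,::-1]; p=proj(get_calibration("scene"),[.523,.428,.1]).astype(int)
b=cv2.resize(s[p[1]-50:p[1]+50,p[0]-50:p[0]+50],(420,420),interpolation=2)
cv2.imwrite("pics/w5.png",np.hstack([a[:,140:420],b]))
E
```

```text
t 5.02 tcp [520.8 429.2 157.9] tipz 85.3 jaw 70.9 z [ 0.002  0.016 -1.   ] w 21.7 F [ 0.2 -0.2 -0.8] j6 58.0 tips 72.6
```

View pics/w5.png

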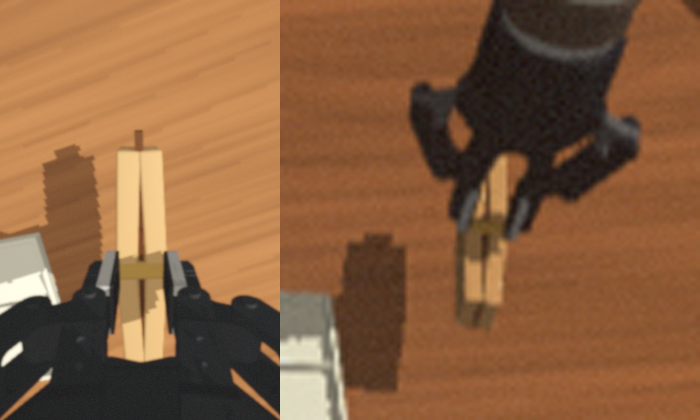

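Lifted level and held, with the brass band between the pads. Now to the blue tray's narrow bay.

```bash
python3 go.py 542,9,110,-2.8
```

```text
t 5.12 tcp [519.9 428.5 155.9] tipz 83.3 jaw 70.9 z [-0.001  0.013 -1.   ] w 22.0 F [-0.6 -0.1 -0.5] j6 58.0 tips 72.6
542,9,110,-2.8 -> [-157.7, -388.9, -32.3] [0.008, -0.012, 1.287] rows 11 j6 94
```

Request:
send_rows:
  moves:
    - [[-5,-12,-20],[0.001,-0.001,0.05],18]
    - [[-20,-50,-30],[0.002,-0.002,0.16],18]
    - [[-35,-86,-32],[0.003,-0.003,0.27],18]
    - [[-50,-122,-32],[0.004,-0.005,0.39],18]
    - [[-65,-158,-32],[0.005,-0.006,0.51],18]
    - [[-80,-194,-32],[0.006,-0.007,0.63],18]
    - [[-95,-230,-32],[0.006,-0.008,0.75],18]
    - [[-110,-266,-32],[0.007,-0.009,0.87],18]
    - [[-125,-302,-32],[0.008,-0.01,0.99],18]
    - [[-140,-340,-32],[0.008,-0.011,1.1],18]
    - [[-152,-372,-32],[0.008,-0.012,1.2],18]
    - [[-158,-389,-32],[0.008,-0.012,1.287],18]

```text
clock: 6.12
eef_pos: [0.5412, 0.005, 0.1809]
tool_rot: [0.727, 0.687, -0.002, -0.001]
ft_force: [-0.3, 0.1, -1.0]
grip_width: 0.0217
```

```bash
python3 go.py 542,9,40,-2.8 542,9,27.4,-2.8
python3 - <<'E'
from h import *
from workcell import camera,get_calibration
cal=get_calibration("wrist"); a=camera("wrist")[:,:,::-1]; np.save("w6.npy",cal,allow_pickle=True); cv2.imwrite("pics/w6.png",a)
E
```

```text
t 6.12 tcp [541.2   5.  180.9] tipz 108.3 jaw -3.3 z [-0.003 -0.001 -1.   ] w 21.7 F [-0.3  0.1 -1. ] j6 94.0 tips 72.6
542,9,40,-2.8 -> [4.1, 0.8, 68.3] [-0.003, 0.002, -0.008] rows 2 j6 94
542,9,27.4,-2.8 -> [4.2, 0.8, 80.9] [-0.003, 0.002, -0.008] rows 2 j6 94
```

View pics/w6.png

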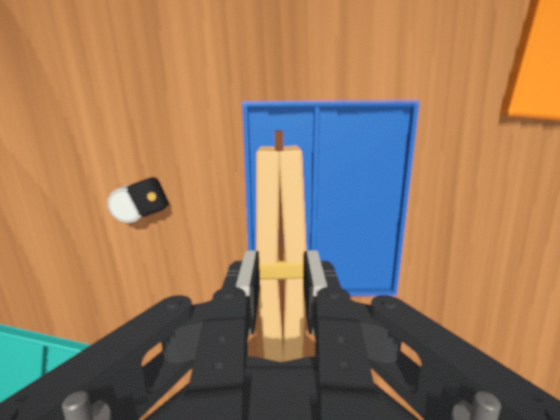

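Picture w6: the blue tray's corners are at (243,103), (417,102) and (399,296), and its partition at (316,105). The clamp hangs over the narrow bay.

```bash
python3 pt.py w6.npy .01 243,103 417,102 399,296 316,104; python3 pt.py w6.npy .085 268,147 283,362
```

```text
243,103 [517.6  90.3]
417,102 [646.6  83.5]
399,296 [641.9 -80.7]
316,104 [571.8  86.4]
len 129.2 ang -3.0 mid [582.1  86.9]
268,147 [537.6  63.7]
283,362 [537.6 -77.4]
len 141.0 ang -90.0 mid [537.6  -6.9]
```

Request:
send_rows:
  moves:
    - [[3,1,20],[-0.003,0.002,-0.005],18]
    - [[3,1,45],[-0.003,0.002,-0.005],18]
    - [[3,1,62],[-0.003,0.002,-0.005],18]
    - [[3,1,70],[-0.003,0.002,-0.005],18]
    - [[3,1,75],[-0.003,0.002,-0.005],18]
    - [[3,1,78],[-0.003,0.002,-0.005],18]
    - [[3,1,78],[-0.003,0.002,-0.005],18]

```text
clock: 6.75
eef_pos: [0.5423, 0.0062, 0.1026]
tool_rot: [0.727, 0.687, -0.001, 0.0]
ft_force: [0.3, -0.1, -0.2]
grip_width: 0.0221
```

```bash
python3 go.py 542.5,7.5,27,-2.8
```

```text
t 6.75 tcp [542.3   6.2 102.6] tipz 30.0 jaw -3.2 z [-0.    -0.001 -1.   ] w 22.1 F [ 0.3 -0.1 -0.2] j6 94.0 tips 72.6
542.5,7.5,27,-2.8 -> [1.3, 0.2, 3.0] [-0.0, 0.001, -0.008] rows 1 j6 94
```

Request:
send_rows:
  moves:
    - [[1,0,1],[0,0,0],18]
    - [[1,0,2],[0,0,0],18]
    - [[1,0,3],[0,0,0],18]
    - [[1,0,3],[0,0,0],18]

```text
clock: 7.08
eef_pos: [0.5428, 0.0073, 0.1002]
tool_rot: [0.727, 0.687, -0.0, 0.001]
ft_force: [0.2, -0.2, -0.4]
grip_width: 0.0217
```

Request:
send_rows:
  moves:
    - [[0,0,1],[0,0,0],18]
    - [[0,0,2],[0,0,0],18]
    - [[0,0,2.5],[0,0,0],18]
    - [[0,0,2.5],[0,0,0],18]

```text
clock: 7.42
eef_pos: [0.5428, 0.0073, 0.1]
tool_rot: [0.727, 0.687, 0.0, 0.001]
ft_force: [-6.2, 0.5, 14.1]
grip_width: 0.0221
```

Request:
send_rows:
  moves:
    - [[0,0,-0.5],[0,0,0],22]
    - [[0,0,-0.5],[0,0,0],28]
    - [[0,0,-0.5],[0,0,0],34]
    - [[0,0,-0.5],[0,0,0],40]
    - [[0,0,-1],[0,0,0],44]
    - [[0,0,-10],[0,0,0],44]
    - [[0,0,-30],[0,0,0],48]
    - [[0,0,-60],[0,0,0],50]
    - [[0,0,-85],[0,0,0],50]

```text
clock: 8.17
eef_pos: [0.5424, 0.0074, 0.1863]
tool_rot: [0.727, 0.687, 0.0, 0.001]
ft_force: [0.6, 0.0, 0.9]
grip_width: 0.0496
```

```bash
python3 go.py 581,-194,120,55 581,-194,40,55 518,-208,120,-35
python3 - <<'E'
from h import *
from workcell import camera,get_calibration
cal=get_calibration("wrist"); a=camera("wrist")[:,:,::-1]; np.save("w7.npy",cal,allow_pickle=True); cv2.imwrite("pics/w7.png",a)
E
```

```text
t 8.17 tcp [542.4   7.4 186.3] tipz 113.7 jaw -3.2 z [ 0.001 -0.001 -1.   ] w 49.6 F [0.6 0.  0.9] j6 94.0 tips 72.6
581,-194,120,55 -> [-198.9, 50.0, -6.0] [0.001, 0.002, -1.016] rows 9 j6 17
581,-194,40,55 -> [-198.8, 49.9, 74.0] [0.001, 0.002, -1.016] rows 9 j6 17
518,-208,120,-35 -> [-216.4, -12.2, -6.1] [0.002, 0.001, 0.554] rows 6 j6 103
```

View pics/w7.png

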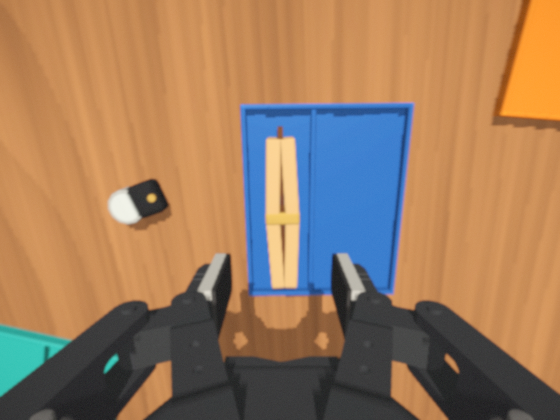

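The clamp lies flat in the narrow bay, (281,137) to (284,288), band at (283,219). Next is the red jar, gripped along the stock tray's diagonal for clearance.

Request:
send_rows:
  moves:
    - [[-20,5,-4],[0,0,-0.1],52]
    - [[-60,15,-6],[0,0,-0.21],52]
    - [[-100,25,-6],[0,0,-0.32],52]
    - [[-135,34,-6],[0,0,-0.43],52]
    - [[-165,42,-6],[0,0,-0.55],52]
    - [[-185,47,-6],[0,0,-0.67],52]
    - [[-199,50,-6],[0,0,-0.79],52]
    - [[-199,50,-6],[0,0,-0.9],52]
    - [[-199,50,-6],[0,0,-1.016],52]
    - [[-199,50,-6],[0,0,-1.016],52]
    - [[-199,50,-6],[0,0,-1.016],52]

```text
clock: 9.13
eef_pos: [0.5839, -0.1941, 0.1988]
tool_rot: [0.302, 0.953, 0.001, 0.005]
ft_force: [-0.7, 0.7, 0.2]
grip_width: 0.052
```

```bash
cat > jar.py <<'E'
import sys
from h import *
from workcell import camera,get_calibration
name=sys.argv[1]; cal=get_calibration("wrist"); a=camera("wrist")[:,:,::-1].copy(); cv2.imwrite(f"pics/j_{name}.png",a); np.save("jw.npy",cal,allow_pickle=True)
H,S,V=[cv2.cvtColor(a,cv2.COLOR_BGR2HSV)[:,:,i].astype(int) for i in range(3)]
exp=dict(red=(582,-194,31),wax=(592,-264,27),green=(518,-208,31))[name]
m=dict(wax=(H>12)&(H<30)&(S>130)&(V>110),red=((H<7)|(H>173))&(S>150)&(V>70),green=(H>45)&(H<80)&(S>100))[name]
q=proj(cal,np.array(exp)/1000); print("expected px",q.round())
mk,c,n=blob(m,q,45); r=rect(mk,cal,exp[2]/1000)
print("px",c.round(1),"area",n,"cent",(ray(cal,c,exp[2]/1000)*1000).round(1),"rect",np.round(r[0],1),np.round(r[1],1))
E
python3 go.py; python3 jar.py red
```

```text
t 9.13 tcp [ 583.9 -194.1  198.8] tipz 126.2 jaw 54.8 z [ 0.011 -0.001 -1.   ] w 52.0 F [-0.7  0.7  0.2] j6 17.0 tips 72.6
expected px [278. 208.]
px [273.7 208.5] area 1185 cent [ 580.1 -197.3   31. ] rect [ 580.3 -197.6] [31.7 31.3]
```

```bash
python3 go.py 580.5,-197,50,55 580.5,-197,20.4,55
```

```text
t 9.18 tcp [ 583.9 -194.   198.8] tipz 126.2 jaw 54.8 z [ 0.011 -0.001 -1.   ] w 51.9 F [-0.2  0.1 -0.7] j6 17.0 tips 72.6
580.5,-197,50,55 -> [1.8, -4.9, 76.2] [0.006, 0.01, -0.003] rows 2 j6 16
580.5,-197,20.4,55 -> [2.1, -5.1, 105.8] [0.006, 0.01, -0.003] rows 3 j6 16
```

Request:
send_rows:
  moves:
    - [[2,-5,30],[0.006,0.01,0],52]
    - [[2,-5,60],[0.006,0.01,0],52]
    - [[2,-5,76],[0.006,0.01,0],52]
    - [[2,-5,90],[0.006,0.01,0],52]
    - [[2,-5,100],[0.006,0.01,0],52]
    - [[2,-5,105],[0.006,0.01,0],52]
    - [[2,-5,105],[0.006,0.01,0],46]
    - [[2,-5,105],[0.006,0.01,0],40]
    - [[2,-5,105],[0.006,0.01,0],36]
    - [[2,-5,105],[0.006,0.01,0],36]
    - [[2,-5,105],[0.006,0.01,0],36]

```text
clock: 10.1
eef_pos: [0.5813, -0.1972, 0.0949]
tool_rot: [0.302, 0.953, -0.0, 0.001]
ft_force: [0.6, 0.7, 2.2]
grip_width: 0.0373
```

```bash
python3 go.py
```

```text
t 10.1 tcp [ 581.3 -197.2   94.9] tipz 22.3 jaw 54.8 z [ 0.002 -0.001 -1.   ] w 37.3 F [0.6 0.7 2.2] j6 16.0 tips 72.6
```

```bash
python3 go.py 581,-197,82,55 608,39,82,87 608,39,27,87
```

```text
t 10.1 tcp [ 581.3 -197.2   94.9] tipz 22.3 jaw 54.8 z [ 0.002 -0.001 -1.   ] w 37.3 F [0.6 0.7 2.2] j6 16.0 tips 72.6
581,-197,82,55 -> [0.2, 0.0, -59.7] [0.0, 0.002, -0.003] rows 2 j6 16
608,39,82,87 -> [114.1, 208.5, -59.9] [-0.0, 0.002, -0.562] rows 6 j6 7
608,39,27,87 -> [114.2, 208.5, -4.9] [-0.0, 0.002, -0.562] rows 6 j6 7
```

Request:
send_rows:
  moves:
    - [[0,0,-8],[0,0.002,0],34]
    - [[0,0,-25],[0,0.002,0],34]
    - [[0,0,-45],[0,0.002,0],34]
    - [[10,19,-60],[0,0.002,-0.06],34]
    - [[28,52,-60],[0,0.002,-0.16],34]
    - [[46,84,-60],[0,0.002,-0.26],34]
    - [[64,117,-60],[0,0.002,-0.36],34]
    - [[82,150,-60],[0,0.002,-0.46],34]
    - [[98,180,-60],[0,0.002,-0.56],34]
    - [[110,202,-60],[0,0.002,-0.562],34]
    - [[114,208,-60],[0,0.002,-0.562],34]
    - [[114,208,-60],[0,0.002,-0.562],34]

```text
clock: 11.1
eef_pos: [0.6081, 0.0409, 0.1555]
tool_rot: [0.024, 1.0, 0.0, 0.0]
ft_force: [-0.1, -0.6, -1.4]
grip_width: 0.0369
```

```bash
python3 go.py 608,39,25,87
```

```text
t 11.1 tcp [608.1  40.9 155.5] tipz 82.9 jaw 87.2 z [ 0.001  0.    -1.   ] w 36.9 F [-0.1 -0.6 -1.4] j6 7.0 tips 72.6
608,39,25,87 -> [0.0, -1.9, 57.9] [0.0, 0.001, 0.004] rows 2 j6 7
```

Request:
send_rows:
  moves:
    - [[0,-2,20],[0,0,0],34]
    - [[0,-2,38],[0,0,0],34]
    - [[0,-2,50],[0,0,0],34]
    - [[0,-2,56],[0,0,0],34]
    - [[0,-2,58.5],[0,0,0],34]
    - [[0,-2,59.5],[0,0,0],34]
    - [[0,-2,60.5],[0,0,0],34]
    - [[0,-2,60.5],[0,0,0],34]

```text
clock: 11.77
eef_pos: [0.6086, 0.0385, 0.0959]
tool_rot: [0.025, 1.0, 0.0, 0.001]
ft_force: [0.0, -0.5, 0.1]
grip_width: 0.0366
```

Request:
send_rows:
  moves:
    - [[0,0,0.7],[0,0,0],34]
    - [[0,0,1.4],[0,0,0],34]
    - [[0,0,2],[0,0,0],34]
    - [[0,0,2],[0,0,0],34]

```text
clock: 12.1
eef_pos: [0.6092, 0.0385, 0.0948]
tool_rot: [0.024, 1.0, 0.0, 0.002]
ft_force: [-0.5, -1.0, 4.2]
grip_width: 0.0369
```

Contact with the floor at 94.8, the same height as at the pick. Releasing and lifting.

Request:
send_rows:
  moves:
    - [[0,0,0],[0,0,0],38]
    - [[0,0,0],[0,0,0],42]
    - [[0,0,0],[0,0,0],46]
    - [[0,0,0],[0,0,0],48]
    - [[0,0,-5],[0,0,0],48]
    - [[0,0,-20],[0,0,0],48]
    - [[0,0,-45],[0,0,0],50]
    - [[0,0,-80],[0,0,0],52]
    - [[0,0,-100],[0,0,0],52]

```text
clock: 12.85
eef_pos: [0.6096, 0.0385, 0.1982]
tool_rot: [0.024, 1.0, 0.0, 0.004]
ft_force: [0.8, 0.1, 0.5]
grip_width: 0.0518
```

```bash
python3 go.py 592,-264,115,145
```

```text
t 12.85 tcp [609.6  38.5 198.2] tipz 125.6 jaw 87.2 z [ 0.007  0.    -1.   ] w 51.8 F [0.8 0.1 0.5] j6 6.0 tips 72.6
592,-264,115,145 -> [2.9, -303.1, 10.4] [-0.003, 0.007, -1.009] rows 9 j6 -79
```

Request:
send_rows:
  moves:
    - [[0,-20,0],[-0.003,0.007,-0.11],52]
    - [[0,-60,5],[-0.003,0.007,-0.23],52]
    - [[1,-100,10],[-0.003,0.007,-0.35],52]
    - [[1,-140,10],[-0.003,0.007,-0.47],52]
    - [[2,-180,10],[-0.003,0.007,-0.59],52]
    - [[2,-220,10],[-0.003,0.007,-0.71],52]
    - [[3,-258,10],[-0.003,0.007,-0.83],52]
    - [[3,-288,10],[-0.003,0.007,-0.95],52]
    - [[3,-303,10],[-0.003,0.007,-1.01],52]
    - [[3,-303,10],[-0.003,0.007,-1.01],52]
    - [[3,-303,10],[-0.003,0.007,-1.01],52]
    - [[3,-303,10],[-0.003,0.007,-1.01],52]

```text
clock: 13.85
eef_pos: [0.5918, -0.2632, 0.188]
tool_rot: [-0.462, 0.887, 0.0, -0.0]
ft_force: [-0.2, -0.8, -0.5]
grip_width: 0.0523
```

```bash
python3 jar.py wax; python3 go.py 591.5,-264,20,145
```

```text
expected px [280. 214.]
px [278.  207.2] area 1927 cent [ 590.5 -269.4   27. ] rect [ 590.3 -267.8] [42.7 38.8]
t 13.9 tcp [ 592.  -262.7  188. ] tipz 115.4 jaw 145.1 z [-0.  0. -1.] w 52.0 F [ 0.5  0.3 -0. ] j6 -79.0 tips 72.6
591.5,-264,20,145 -> [1.4, -0.4, 95.4] [0.0, 0.0, 0.002] rows 3 j6 -79
```

Request:
send_rows:
  moves:
    - [[2,0,30],[0,0,0],54]
    - [[2,0,60],[0,0,0],54]
    - [[2,0,80],[0,0,0],54]
    - [[2,0,90],[0,0,0],54]
    - [[2,0,96],[0,0,0],54]
    - [[2,0,96],[0,0,0],50]
    - [[2,0,96],[0,0,0],44]
    - [[2,0,96],[0,0,0],38]
    - [[2,0,96],[0,0,0],35]
    - [[2,0,96],[0,0,0],35]
    - [[2,0,96],[0,0,0],35]

```text
clock: 14.82
eef_pos: [0.592, -0.2646, 0.0942]
tool_rot: [-0.463, 0.887, -0.001, 0.001]
ft_force: [-0.5, 0.9, 6.4]
grip_width: 0.0361
```

```bash
python3 go.py 605,-29,82,87
```

```text
t 14.82 tcp [ 592.  -264.6   94.2] tipz 21.6 jaw 145.1 z [ 0.003 -0.    -1.   ] w 36.1 F [-0.5  0.9  6.4] j6 -79.0 tips 72.6
605,-29,82,87 -> [-200.8, 123.9, -60.5] [-0.002, 0.003, 1.014] rows 9 j6 0
```

Request:
send_rows:
  moves:
    - [[0,0,-8],[0,0,0],33]
    - [[0,0,-25],[0,0,0],33]
    - [[0,0,-45],[0,0,0.05],33]
    - [[-12,8,-60],[0,0,0.16],33]
    - [[-40,25,-60],[-0.002,0.003,0.28],33]
    - [[-70,43,-60],[-0.002,0.003,0.4],33]
    - [[-100,62,-60],[-0.002,0.003,0.52],33]
    - [[-130,80,-60],[-0.002,0.003,0.64],33]
    - [[-158,97,-60],[-0.002,0.003,0.76],33]
    - [[-180,112,-60],[-0.002,0.003,0.88],33]
    - [[-195,120,-60],[-0.002,0.003,1.0],33]
    - [[-201,124,-60],[-0.002,0.003,1.014],33]

```text
clock: 15.82
eef_pos: [0.6053, -0.0259, 0.1549]
tool_rot: [0.027, 1.0, 0.0, 0.0]
ft_force: [0.3, -0.6, 0.2]
grip_width: 0.0361
```

```bash
python3 go.py 605,-29,24.5,87
```

```text
t 15.82 tcp [605.3 -25.9 154.9] tipz 82.3 jaw 87.0 z [ 0.001  0.    -1.   ] w 36.1 F [ 0.3 -0.6  0.2] j6 1.0 tips 72.6
605,-29,24.5,87 -> [0.2, -3.1, 57.8] [0.001, 0.001, -0.001] rows 2 j6 0
```

Request:
send_rows:
  moves:
    - [[0,-3,20],[0,0,0],33]
    - [[0,-3,38],[0,0,0],33]
    - [[0,-3,50],[0,0,0],33]
    - [[0,-3,56],[0,0,0],33]
    - [[0,-3,58.5],[0,0,0],33]
    - [[0,-3,59.5],[0,0,0],33]
    - [[0,-3,60.2],[0,0,0],33]
    - [[0,-3,60.8],[0,0,0],33]
    - [[0,-3,60.8],[0,0,0],33]

```text
clock: 16.57
eef_pos: [0.6057, -0.029, 0.0949]
tool_rot: [0.027, 1.0, 0.0, 0.001]
ft_force: [-0.0, 0.1, -0.8]
grip_width: 0.0361
```

Request:
send_rows:
  moves:
    - [[0,0,0.7],[0,0,0],33]
    - [[0,0,1.4],[0,0,0],33]
    - [[0,0,2.2],[0,0,0],33]
    - [[0,0,2.2],[0,0,0],33]

```text
clock: 16.9
eef_pos: [0.6063, -0.0291, 0.0942]
tool_rot: [0.027, 1.0, 0.0, 0.002]
ft_force: [-1.8, 0.7, 5.8]
grip_width: 0.036
```

Request:
send_rows:
  moves:
    - [[0,0,0],[0,0,0],38]
    - [[0,0,0],[0,0,0],42]
    - [[0,0,0],[0,0,0],46]
    - [[0,0,0],[0,0,0],48]
    - [[0,0,-5],[0,0,0],48]
    - [[0,0,-20],[0,0,0],48]
    - [[0,0,-45],[0,0,0],50]
    - [[0,0,-80],[0,0,0],50]
    - [[0,0,-115],[0,0,0],50]

```text
clock: 17.65
eef_pos: [0.6049, -0.029, 0.2095]
tool_rot: [0.027, 1.0, 0.0, 0.001]
ft_force: [0.2, -0.3, 1.3]
grip_width: 0.0502
```

```bash
python3 go.py 480,-420,125,108;  python3 - <<'E'
from h import *
from workcell import camera,get_calibration
cal=get_calibration("wrist"); a=camera("wrist")[:,:,::-1]; np.save("w8.npy",cal,allow_pickle=True); cv2.imwrite("pics/w8.png",a)
E
```

```text
t 17.65 tcp [604.9 -29.  209.5] tipz 136.9 jaw 86.9 z [ 0.001  0.    -1.   ] w 50.2 F [ 0.2 -0.3  1.3] j6 0.0 tips 72.6
480,-420,125,108 -> [103.9, -397.1, 11.7] [0.0, 0.001, -0.367] rows 10 j6 -59
```

View pics/w8.png

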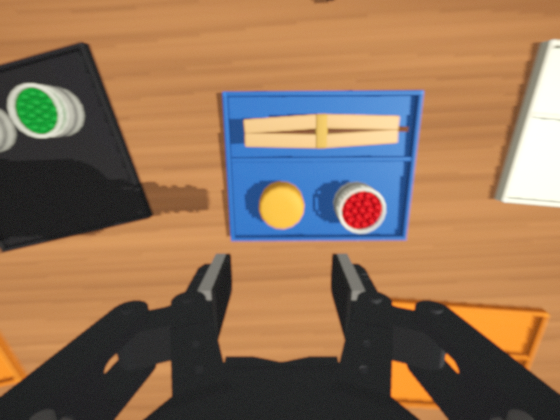

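Blue kit done: the clamp lies in the narrow bay, with the wax (282,205) and red jar (360,208) upright in the wide bay. On to the shellac stick.

Request:
send_rows:
  moves:
    - [[5,-20,4],[0,0,-0.05],50]
    - [[15,-58,8],[0,0,-0.1],50]
    - [[25,-97,12],[0,0,-0.15],50]
    - [[36,-136,12],[0,0,-0.2],50]
    - [[46,-176,12],[0,0,-0.25],50]
    - [[56,-215,12],[0,0,-0.3],50]
    - [[67,-255,12],[0,0,-0.36],50]
    - [[77,-295,12],[0,0,-0.367],50]
    - [[88,-335,12],[0,0,-0.367],50]
    - [[97,-370,12],[0,0,-0.367],50]
    - [[104,-397,12],[0,0,-0.367],50]
    - [[104,-397,12],[0,0,-0.367],50]

```text
clock: 18.7
eef_pos: [0.4814, -0.4257, 0.2048]
tool_rot: [-0.153, 0.988, -0.003, 0.008]
ft_force: [-0.1, -0.8, 0.1]
grip_width: 0.0503
```

```bash
python3 go.py 477,-438,45,108;  python3 - <<'E'
from h import *
from workcell import camera,get_calibration
cal=get_calibration("wrist"); a=camera("wrist")[:,:,::-1]; np.save("w9.npy",cal,allow_pickle=True); cv2.imwrite("pics/w9.png",a)
E
```

```text
t 18.7 tcp [ 481.4 -425.7  204.8] tipz 132.2 jaw 107.6 z [ 0.016 -0.003 -1.   ] w 50.3 F [-0.1 -0.8  0.1] j6 -59.0 tips 72.6
477,-438,45,108 -> [9.1, -9.7, 87.1] [-0.008, 0.014, -0.008] rows 3 j6 -61
```

View pics/w9.png

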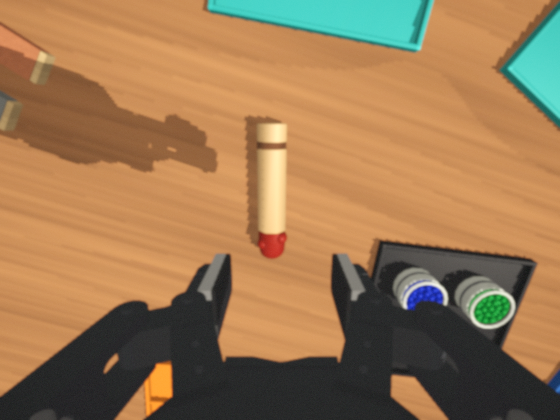

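The shellac stick runs from (272,124), handle end, to (272,258), shellac tip.

```bash
python3 pt.py w9.npy .022 272,124 272,258 257,185 287,185; python3 go.py 478,-438,45,107.8 478,-438,24.4,107.8
```

```text
272,124 [ 421.2 -453.7]
272,258 [ 533.3 -419.5]
257,185 [ 472.3 -451.3]
287,185 [ 464.7 -427.3]
len 117.1 ang 17.0 mid [ 477.3 -436.6]
t 18.75 tcp [ 482.4 -423.1  204.6] tipz 132.0 jaw 107.7 z [ 0.016 -0.001 -1.   ] w 50.0 F [-0.3  0.1 -0.7] j6 -59.0 tips 72.6
478,-438,45,107.8 -> [10.0, -12.4, 87.0] [-0.006, 0.015, -0.002] rows 3 j6 -60
478,-438,24.4,107.8 -> [10.3, -12.3, 107.6] [-0.006, 0.015, -0.002] rows 3 j6 -60
```

Request:
send_rows:
  moves:
    - [[10,-12,30],[-0.006,0.015,0],50]
    - [[10,-12,60],[-0.006,0.015,0.008],50]
    - [[10,-12,85],[-0.006,0.015,0.008],50]
    - [[10,-12,98],[-0.006,0.015,0.008],50]
    - [[10,-12,108],[-0.006,0.015,0.008],44]
    - [[10,-12,108.5],[-0.006,0.015,0.008],38]
    - [[10,-12,108.5],[-0.006,0.015,0.008],30]
    - [[10,-12,108.5],[-0.006,0.015,0.008],22]
    - [[10,-12,108.5],[-0.006,0.015,0.008],18]
    - [[10,-12,108.5],[-0.006,0.015,0.008],18]
    - [[10,-12,108.5],[-0.006,0.015,0.008],18]

```text
clock: 19.67
eef_pos: [0.4787, -0.438, 0.0973]
tool_rot: [-0.15, 0.989, -0.001, 0.001]
ft_force: [-0.8, -0.0, 0.6]
grip_width: 0.0177
```

```bash
python3 go.py 478,-437,90,107
```

```text
t 19.67 tcp [ 478.7 -438.    97.3] tipz 24.7 jaw 107.2 z [ 0.001 -0.001 -1.   ] w 17.7 F [-0.8 -0.   0.6] j6 -60.0 tips 72.6
478,-437,90,107 -> [0.3, 1.1, -65.3] [-0.001, 0.001, 0.004] rows 2 j6 -59
```

The width matches the command (18), so I can't tell whether it's gripping or closing on the octagon's upper bevels. I'll open and regrip 3 mm lower with a smaller commanded width.

Request:
send_rows:
  moves:
    - [[0,1,0],[0,0,0],30]
    - [[0,1,0],[0,0,0],36]
    - [[0,1,2],[0,0,0],36]
    - [[0,1,3.5],[0,0,0],36]
    - [[0,1,3.5],[0,0,0],26]
    - [[0,1,3.5],[0,0,0],18]
    - [[0,1,3.5],[0,0,0],10]
    - [[0,1,3.5],[0,0,0],10]
    - [[0,1,3.5],[0,0,0],10]
    - [[0,1,3.5],[0,0,0],10]

```text
clock: 20.5
eef_pos: [0.4783, -0.437, 0.0936]
tool_rot: [-0.15, 0.989, -0.001, 0.001]
ft_force: [-0.1, -0.2, -0.2]
grip_width: 0.0211
```

```bash
python3 go.py
python3 - <<'E'
from h import *
from workcell import camera,get_calibration
a=camera("wrist")[:,:,::-1]
s=camera("scene")[:,:,::-1]; p=proj(get_calibration("scene"),[.478,-.438,.04]).astype(int); print(p)
y0=max(p[1]-50,0);x0=max(p[0]-50,0)
b=cv2.resize(s[y0:y0+100,x0:x0+100],(420,420),interpolation=2)
cv2.imwrite("pics/w10.png",np.hstack([a[:,140:420],b]))
E
```

```text
t 20.5 tcp [ 478.3 -437.    93.6] tipz 21.0 jaw 107.2 z [ 0.001 -0.001 -1.   ] w 21.1 F [-0.1 -0.2 -0.2] j6 -60.0 tips 72.6
[121 207]
```

View pics/w10.png

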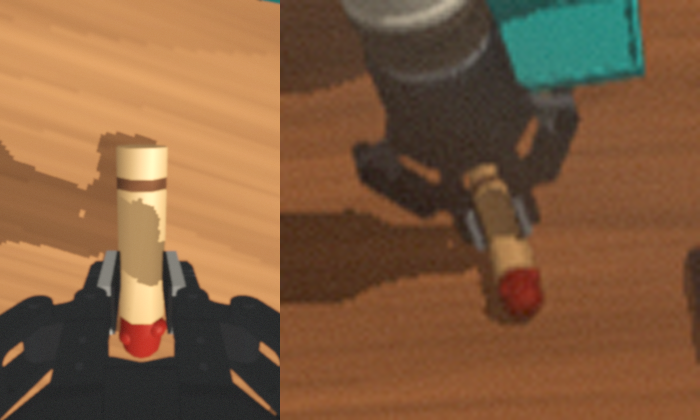

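```bash
python3 pt.py w2.npy .01 84,236 233,214 254,318; python3 pt.py w8.npy .01 548,40 500,200; python3 go.py 478,-437,100,107 525,100,110,150
```

```text
84,236 [482.9 193.3]
233,214 [508.4 355.3]
254,318 [637.2 334.6]
len 164.0 ang 81.0 mid [495.7 274.3]
548,40 [484.9 188.2]
500,200 [614.5 170.3]
len 130.8 ang -7.9 mid [549.7 179.3]
t 20.6 tcp [ 478.4 -437.    93.6] tipz 21.0 jaw 107.2 z [ 0.001 -0.001 -1.   ] w 21.1 F [ 0.1  0.1 -1.1] j6 -60.0 tips 72.6
478,-437,100,107 -> [0.3, 0.0, -79.0] [-0.001, 0.001, 0.004] rows 2 j6 -59
525,100,110,150 -> [-203.7, 499.0, -89.4] [-0.001, 0.0, -0.747] rows 14 j6 -49
```

Request:
send_rows:
  moves:
    - [[0,0,-5],[0,0,0],10]
    - [[0,0,-15],[0,0,0],10]
    - [[0,0,-35],[0,0,0],10]
    - [[0,0,-60],[0,0,0],10]
    - [[0,0,-85],[0,0,0],10]
    - [[0,0,-85],[0,0,0],10]

```text
clock: 21.1
eef_pos: [0.4806, -0.4391, 0.1861]
tool_rot: [-0.15, 0.989, -0.005, 0.004]
ft_force: [0.6, -1.6, 1.3]
grip_width: 0.0205
```

```bash
python3 go.py 560,-180,100,140 560,0,110,165 525,266,110,171.9
```

```text
t 21.1 tcp [ 480.6 -439.1  186.1] tipz 113.5 jaw 107.2 z [ 0.01  -0.009 -1.   ] w 20.5 F [ 0.6 -1.6  1.3] j6 -60.0 tips 72.6
560,-180,100,140 -> [-152.5, 224.1, 12.0] [-0.013, 0.003, -0.572] rows 7 j6 -68
560,0,110,165 -> [-205.9, 395.9, 0.4] [-0.014, 0.001, -1.008] rows 11 j6 -75
525,266,110,171.9 -> [-251.2, 660.3, -2.3] [-0.014, -0.0, -1.129] rows 17 j6 -55
```

Request:
send_rows:
  moves:
    - [[-12,18,0],[-0.01,0.002,-0.05],10]
    - [[-33,48,0],[-0.012,0.002,-0.14],10]
    - [[-54,80,0],[-0.013,0.002,-0.23],10]
    - [[-76,112,0],[-0.013,0.002,-0.32],10]
    - [[-98,144,0],[-0.013,0.002,-0.41],10]
    - [[-120,176,0],[-0.013,0.002,-0.5],10]
    - [[-138,206,0],[-0.013,0.002,-0.58],10]
    - [[-152,240,0],[-0.014,0.001,-0.66],10]
    - [[-164,276,0],[-0.014,0.001,-0.75],10]
    - [[-177,314,0],[-0.014,0.001,-0.84],10]
    - [[-190,352,0],[-0.014,0.001,-0.92],10]
    - [[-204,390,0],[-0.014,0.001,-1.0],10]

```text
clock: 22.1
eef_pos: [0.5597, -0.0044, 0.1836]
tool_rot: [-0.607, 0.795, -0.0, 0.0]
ft_force: [0.6, 0.9, -1.7]
grip_width: 0.0211
```

```bash
python3 go.py 524.5,267,110,171.8
```

```text
t 22.1 tcp [559.7  -4.4 183.6] tipz 111.0 jaw 164.7 z [ 0. -0. -1.] w 21.1 F [ 0.6  0.9 -1.7] j6 -75.0 tips 72.6
524.5,267,110,171.8 -> [-252.6, 105.4, 0.9] [-0.0, -0.0, -0.123] rows 7 j6 -55
```

Request:
send_rows:
  moves:
    - [[-25,10,0],[0,0,-0.02],10]
    - [[-60,25,0],[0,0,-0.04],10]
    - [[-97,40,0],[0,0,-0.06],10]
    - [[-134,56,0],[0,0,-0.08],10]
    - [[-170,71,0],[0,0,-0.1],10]
    - [[-205,86,0],[0,0,-0.123],10]
    - [[-232,97,0],[0,0,-0.123],10]
    - [[-248,103,0],[0,0,-0.123],10]
    - [[-253,105,0],[0,0,-0.123],10]
    - [[-253,105,0],[0,0,-0.123],10]
    - [[-253,105,0],[0,0,-0.123],10]

```text
clock: 23.02
eef_pos: [0.5249, 0.2668, 0.1836]
tool_rot: [-0.655, 0.756, -0.0, -0.0]
ft_force: [-0.4, 0.2, -0.9]
grip_width: 0.021
```

```bash
python3 go.py 524.5,267,30,171.8
python3 - <<'E'
from h import *
from workcell import camera,get_calibration
cal=get_calibration("wrist"); a=camera("wrist")[:,:,::-1]; np.save("w11.npy",cal,allow_pickle=True); cv2.imwrite("pics/w11.png",a)
E
```

```text
t 23.02 tcp [524.9 266.8 183.6] tipz 111.0 jaw 171.8 z [ 0.    -0.001 -1.   ] w 21.0 F [-0.4  0.2 -0.9] j6 -55.0 tips 72.6
524.5,267,30,171.8 -> [-0.2, 0.5, 81.0] [-0.0, -0.001, -0.0] rows 2 j6 -55
```

View pics/w11.png

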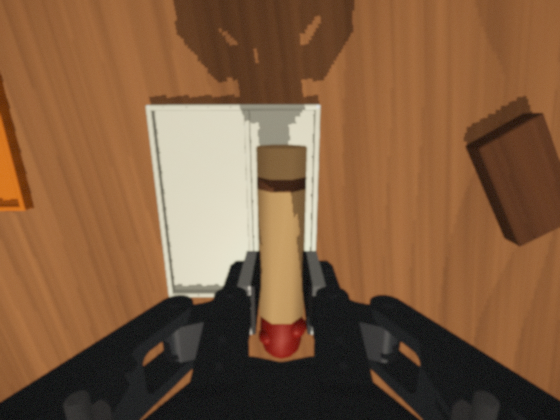

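```bash
python3 pt.py w11.npy .01 320,104 148,104 170,298 249,104 ; python3 pt.py w11.npy .01 320,104 170,298
```

```text
320,104 [484.3 188.4]
148,104 [612.6 169.8]
170,298 [637.3 334.8]
249,104 [537.2 180.8]
len 129.6 ang -8.3 mid [548.4 179.1]
320,104 [484.3 188.4]
170,298 [637.3 334.8]
len 211.7 ang 43.7 mid [560.8 261.6]
```

The white tray's corners confirm a centre of (560.8, 261.6) mm and yaw of -8.3°, and the stick is over its narrow bay.

Request:
send_rows:
  moves:
    - [[0,0.5,25],[0,0,0],10]
    - [[0,0.5,50],[0,0,0],10]
    - [[0,0.5,68],[0,0,0],10]
    - [[0,0.5,78],[0,0,0],10]
    - [[0,0.5,83],[0,0,0],10]
    - [[0,0.5,85],[0,0,0],10]
    - [[0,0.5,86],[0,0,0],10]
    - [[0,0.5,86],[0,0,0],10]

```text
clock: 23.73
eef_pos: [0.5254, 0.2662, 0.0986]
tool_rot: [-0.654, 0.756, -0.001, 0.001]
ft_force: [0.2, -0.7, -0.2]
grip_width: 0.021
```

Request:
send_rows:
  moves:
    - [[0,0,0.8],[0,0,0],10]
    - [[0,0,1.6],[0,0,0],10]
    - [[0,0,2.4],[0,0,0],10]
    - [[0,0,3],[0,0,0],10]
    - [[0,0,3],[0,0,0],10]

```text
clock: 24.15
eef_pos: [0.5258, 0.2665, 0.0965]
tool_rot: [-0.654, 0.756, -0.001, 0.001]
ft_force: [0.2, -0.3, 4.8]
grip_width: 0.0209
```

Request:
send_rows:
  moves:
    - [[0,0,0],[0,0,0],22]
    - [[0,0,0],[0,0,0],27]
    - [[0,0,-0.5],[0,0,0],32]
    - [[0,0,-1],[0,0,0],38]
    - [[0,0,-4],[0,0,0],42]
    - [[0,0,-15],[0,0,0],46]
    - [[0,0,-40],[0,0,0],50]
    - [[0,0,-75],[0,0,0],52]
    - [[0,0,-100],[0,0,0],52]

```text
clock: 24.9
eef_pos: [0.5258, 0.2666, 0.1995]
tool_rot: [-0.654, 0.756, -0.001, 0.002]
ft_force: [1.3, 0.8, 0.7]
grip_width: 0.0519
```

```bash
python3 - <<'E'
from h import *
from workcell import camera,get_calibration
cal=get_calibration("wrist"); a=camera("wrist")[:,:,::-1]; np.save("w12.npy",cal,allow_pickle=True); cv2.imwrite("pics/w12.png",a)
E
python3 go.py 517,-210,115,145
```

```text
t 24.95 tcp [528.2 267.8 205.3] tipz 132.7 jaw 171.7 z [ 0.014  0.006 -1.   ] w 51.7 F [1.7 1.2 3.9] j6 -55.0 tips 72.6
517,-210,115,145 -> [474.6, -57.7, 14.8] [-0.011, 0.011, 0.466] rows 12 j6 -77
```

View pics/w12.png

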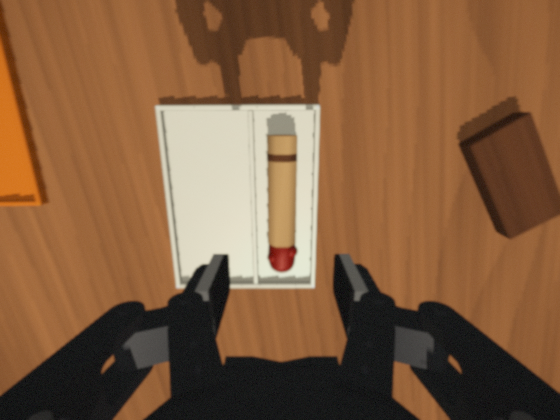

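The stick lies flat in the white narrow bay, (282,135) to (281,270). Next the green jar.

Request:
send_rows:
  moves:
    - [[25,-3,5],[-0.011,0.011,0.03],54]
    - [[62,-8,10],[-0.011,0.011,0.08],54]
    - [[102,-12,14],[-0.011,0.011,0.13],54]
    - [[142,-17,14],[-0.011,0.011,0.18],54]
    - [[182,-22,14],[-0.011,0.011,0.23],54]
    - [[222,-27,14],[-0.011,0.011,0.28],54]
    - [[262,-32,14],[-0.011,0.011,0.33],54]
    - [[302,-37,14],[-0.011,0.011,0.38],54]
    - [[342,-42,14],[-0.011,0.011,0.43],54]
    - [[382,-46,14],[-0.011,0.011,0.466],54]
    - [[420,-51,14],[-0.011,0.011,0.466],54]
    - [[450,-55,14],[-0.011,0.011,0.466],54]

```text
clock: 25.95
eef_pos: [0.5176, -0.1883, 0.1896]
tool_rot: [-0.461, 0.887, -0.001, 0.0]
ft_force: [0.3, 0.8, -0.6]
grip_width: 0.0539
```

```bash
python3 go.py 517,-211,115,145
```

```text
t 25.95 tcp [ 517.6 -188.3  189.6] tipz 117.0 jaw 144.9 z [ 0.001 -0.001 -1.   ] w 53.9 F [ 0.3  0.8 -0.6] j6 -75.0 tips 72.6
517,-211,115,145 -> [18.9, -12.6, 2.0] [-0.002, -0.001, -0.002] rows 1 j6 -77
```

Request:
send_rows:
  moves:
    - [[10,-7,2],[0,0,0],54]
    - [[19,-13,2],[0,0,0],54]
    - [[19,-13,2],[0,0,0],54]
    - [[19,-13,2],[0,0,0],54]

```text
clock: 26.28
eef_pos: [0.5172, -0.2111, 0.1878]
tool_rot: [-0.461, 0.888, -0.001, 0.0]
ft_force: [0.2, 0.2, -0.7]
grip_width: 0.0539
```

```bash
python3 jar.py green; python3 go.py 517,-211,20.4,145
```

```text
expected px [283. 220.]
px [280.8 213.5] area 1308 cent [ 516.7 -213.1   31. ] rect [ 517. -213.] [31.7 32. ]
t 26.33 tcp [ 517.3 -210.4  187.8] tipz 115.2 jaw 144.9 z [ 0.001 -0.001 -1.   ] w 54.2 F [-0.2 -0.9 -0.3] j6 -77.0 tips 72.6
517,-211,20.4,145 -> [0.6, 0.0, 94.8] [-0.001, -0.0, -0.001] rows 3 j6 -77
```

Request:
send_rows:
  moves:
    - [[1.5,-1,30],[0,0,0],54]
    - [[1.5,-1,60],[0,0,0],54]
    - [[1.5,-1,78],[0,0,0],54]
    - [[1.5,-1,88],[0,0,0],54]
    - [[1.5,-1,94],[0,0,0],54]
    - [[1.5,-1,94],[0,0,0],50]
    - [[1.5,-1,94],[0,0,0],44]
    - [[1.5,-1,94],[0,0,0],38]
    - [[1.5,-1,94],[0,0,0],30]
    - [[1.5,-1,94],[0,0,0],30]
    - [[1.5,-1,94],[0,0,0],30]

```text
clock: 27.25
eef_pos: [0.5184, -0.2125, 0.0955]
tool_rot: [-0.461, 0.887, -0.002, 0.002]
ft_force: [-0.4, 1.5, 5.6]
grip_width: 0.0369
```

```bash
python3 go.py 517,-212,82,145 588,258,82,81.7
```

```text
t 27.25 tcp [ 518.4 -212.5   95.5] tipz 22.9 jaw 144.9 z [ 0.004 -0.001 -1.   ] w 36.9 F [-0.4  1.5  5.6] j6 -77.0 tips 72.6
517,-212,82,145 -> [0.3, 1.2, -59.1] [-0.004, 0.001, -0.001] rows 2 j6 -77
588,258,82,81.7 -> [-425.2, 213.1, -59.4] [-0.003, 0.003, 1.104] rows 12 j6 32
```

Request:
send_rows:
  moves:
    - [[0,0,-8],[0,0,0],30]
    - [[0,0,-25],[0,0,0],30]
    - [[0,0,-50],[0,0,0.05],30]
    - [[-20,10,-75],[-0.003,0.003,0.14],30]
    - [[-52,26,-80],[-0.003,0.003,0.24],30]
    - [[-87,44,-80],[-0.003,0.003,0.34],30]
    - [[-122,61,-80],[-0.003,0.003,0.44],30]
    - [[-157,79,-80],[-0.003,0.003,0.54],30]
    - [[-192,96,-80],[-0.003,0.003,0.64],30]
    - [[-227,114,-80],[-0.003,0.003,0.74],30]
    - [[-262,131,-80],[-0.003,0.003,0.84],30]
    - [[-297,149,-80],[-0.003,0.003,0.94],30]

```text
clock: 28.25
eef_pos: [0.5669, 0.1179, 0.1761]
tool_rot: [-0.007, 1.0, -0.0, 0.001]
ft_force: [0.5, 0.2, -0.8]
grip_width: 0.0365
```

```bash
python3 go.py 588,258,82,81.7
```

```text
t 28.25 tcp [566.9 117.9 176.1] tipz 103.5 jaw 90.8 z [ 0.001 -0.    -1.   ] w 36.5 F [ 0.5  0.2 -0.8] j6 11.0 tips 72.6
588,258,82,81.7 -> [-22.9, 139.8, 21.5] [-0.0, 0.001, 0.158] rows 4 j6 32
```

Request:
send_rows:
  moves:
    - [[-5,32,0],[0,0,0.04],30]
    - [[-10,64,0],[0,0,0.08],30]
    - [[-15,95,5],[0,0,0.12],30]
    - [[-20,120,12],[0,0,0.158],30]
    - [[-23,136,20],[0,0,0.158],30]
    - [[-23,140,30],[0,0,0.158],30]
    - [[-23,140,40],[0,0,0.158],30]
    - [[-23,140,40],[0,0,0.158],30]

```text
clock: 28.92
eef_pos: [0.5863, 0.2563, 0.1327]
tool_rot: [0.072, 0.997, -0.002, -0.002]
ft_force: [-1.3, -0.7, -1.6]
grip_width: 0.0369
```

```bash
python3 go.py 588,258,25,81.7
```

```text
t 28.92 tcp [586.3 256.3 132.7] tipz 60.1 jaw 81.7 z [-0.004 -0.004 -1.   ] w 36.9 F [-1.3 -0.7 -1.6] j6 32.0 tips 72.6
588,258,25,81.7 -> [-1.6, 2.1, 35.1] [-0.004, -0.004, 0.0] rows 1 j6 32
```

Request:
send_rows:
  moves:
    - [[-1.5,2,15],[-0.004,-0.004,0],30]
    - [[-1.5,2,27],[-0.004,-0.004,0],30]
    - [[-1.5,2,33],[-0.004,-0.004,0],30]
    - [[-1.5,2,35],[-0.004,-0.004,0],30]
    - [[-1.5,2,36],[-0.004,-0.004,0],30]
    - [[-1.5,2,37],[-0.004,-0.004,0],30]
    - [[-1.5,2,37.8],[-0.004,-0.004,0],30]
    - [[-1.5,2,38.3],[-0.004,-0.004,0],30]
    - [[-1.5,2,38.3],[-0.004,-0.004,0],30]

```text
clock: 29.67
eef_pos: [0.5885, 0.258, 0.0956]
tool_rot: [0.072, 0.997, 0.0, 0.001]
ft_force: [0.2, -1.0, 3.2]
grip_width: 0.0367
```

Contact at 95.6, matching the pick height. Release, lift, back away and check.

Request:
send_rows:
  moves:
    - [[0,0,0],[0,0,0],38]
    - [[0,0,0],[0,0,0],42]
    - [[0,0,0],[0,0,0],46]
    - [[0,0,0],[0,0,0],50]
    - [[0,0,-5],[0,0,0],52]
    - [[0,0,-20],[0,0,0],52]
    - [[0,0,-45],[0,0,0],52]
    - [[0,0,-80],[0,0,0],52]
    - [[0,0,-120],[0,0,0],52]
    - [[0,0,-150],[0,0,0],52]
    - [[0,0,-165],[0,0,0],52]
    - [[0,0,-165],[0,0,0],52]

```text
clock: 30.67
eef_pos: [0.59, 0.2589, 0.2668]
tool_rot: [0.072, 0.997, 0.003, 0.006]
ft_force: [1.2, 0.9, -0.0]
grip_width: 0.0515
```

```bash
python3 go.py
python3 - <<'E'
from h import *
from workcell import camera
w=camera("wrist")[:,:,::-1]; s=camera("scene")[:,:,::-1]
s=cv2.resize(s[120:290,90:470],(760,340),interpolation=2); w=cv2.resize(w[:290],(502,260))
o=np.zeros((600,760,3),np.uint8); o[:340]=s; o[340:,:502]=w; cv2.imwrite("pics/fin.png",o)
E
```

```text
t 30.67 tcp [590.  258.9 266.8] tipz 194.2 jaw 81.7 z [ 0.012  0.004 -1.   ] w 51.5 F [ 1.2  0.9 -0. ] j6 32.0 tips 72.6
```

View pics/fin.png

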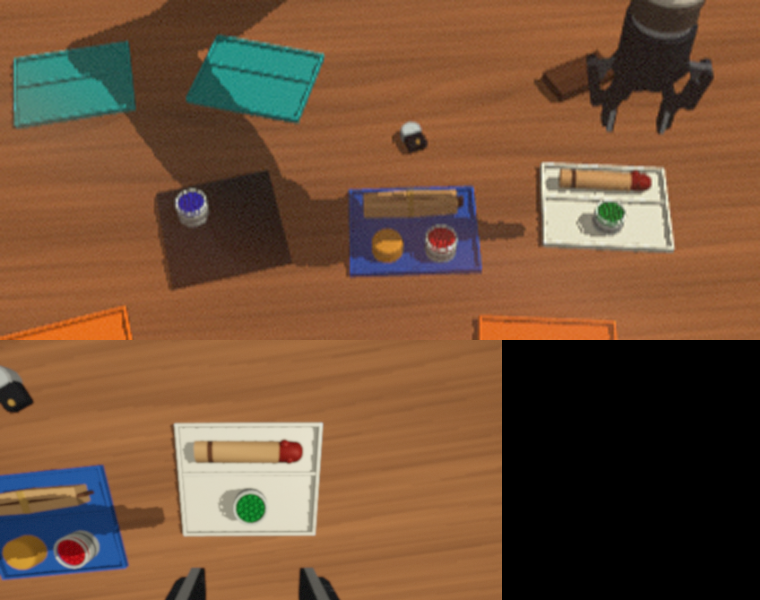

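The final picture shows both kits in place, the blue jar and the loupe unmoved, and the gripper clear of everything.

```bash
python3 -c "
from workcell import order
print(order.job_done())"
```

```text
the job is handed in; nothing more can be done
None
```

Both kits are made up and the job is handed in at about 31 s of the 118 s allowed. I worked in the order given: ring clamp, red jar and wax into the blue tray, then shellac stick and green jar into the white tray. Each item was lowered until light floor contact (3–14 N at the wrist) before I released it.

**Last checks:** the final scene and wrist pictures show the clamp and the stick lying flat in their narrow bays. The jars and the wax stand upright in the wide bays. The blue jar is still in the stock tray, the loupe does not appear to have moved, and the gripper is clear of everything.

**What went wrong or disagreed:**
- **Finger reach:** the fingertips stand about 86 mm ahead of the TCP when nearly closed, against the 73 mm given. On the first clamp grasp they pressed on the bench with about 6 N.
- **Regrips:** I gripped the clamp again higher up, and the stick again 3 mm lower after an unsure first grip.
- **Opening readings:** on held objects the gripper read about 3–4 mm less than the true width.
- **Wax position:** the close-up measurement was about 5 mm off because the wax's side was visible, so I used the top and scene camera estimate instead.

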